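Kit the amplifier repair parts in the caddy

TASK

Make up the repair kit in the blue caddy: stand the fat capacitor can upright in the round tin, lay the long heat sink flat in the oblong bin with its base down, set the transformer upright in the square bin, and drop the ring choke over the post so it lies flat on the stand. Leave the slim capacitor and the short heat sink standing where they are; they belong to another job.

Things in the scene. Friction and masses are not known exactly. Their poses are not given: they have to be found in the camera images.
- fat_can: Black capacitor can, upright cylinder, 40 mm diameter, 60 mm tall including two small brass screw terminals (6 mm) on its silvery top; the body is 54 mm tall. Loose, standing on the table, z up, origin at the centre of its underside. About 0.1 kg.
- slim_can: Look-alike that stays: same black can with two terminals and same height (60 mm), but only 26 mm in diameter. Loose, standing on the table, z up, origin at the centre of its underside. 
- long_sink: Bare aluminium heat sink with upright fins running along its length: 68 mm long (own x), 40 mm wide (own y), 40 mm high. The two outermost fins form flat, stiff sides that can be gripped across the 40 mm. Loose, standing on the table, z up, origin at the centre of its underside. About 0.13 kg.
- short_sink: Look-alike that stays: same finned aluminium heat sink but only 44 mm long (own x); 40 mm wide, 40 mm high. Loose, standing on the table, z up, origin at the centre of its underside. 
- transformer: Small iron-cored transformer: dark steel block 48 mm (own x) by 40 mm (own y), 44 mm high, copper windings flush in its two y faces, paper patch on top. Loose, standing on the table, z up, origin at the centre of its underside. About 0.28 kg.
- toroid: Copper-wound ring choke lying flat: outer diameter 56 mm, hole diameter 30 mm, 26 mm high. Loose, standing on the table, z up, origin at the centre of its underside. About 0.14 kg.
- round_tin: Grey plastic nest, fixed in one quarter of the fixed blue caddy (212 mm square tray, wall 12 mm high, quarters 100 mm apart). Origin: centre of its underside, 4 mm above the table; z up. Round open tin, outer diameter 68 mm, inner diameter 62 mm, floor 3 mm thick, rim 18 mm above its origin.
- long_bin: Grey plastic nest, fixed in one quarter of the fixed blue caddy (212 mm square tray, wall 12 mm high, quarters 100 mm apart). Origin: centre of its underside, 4 mm above the table; z up. Oblong open bin, outside 98 mm (own x) by 64 mm (own y), walls 3 mm (inside 92 by 58 mm), floor 3 mm, rim 18 mm above its origin.
- square_bin: Grey plastic nest, fixed in one quarter of the fixed blue caddy (212 mm square tray, wall 12 mm high, quarters 100 mm apart). Origin: centre of its underside, 4 mm above the table; z up. Square open bin, outside 70 by 70 mm, walls 3 mm (inside 64 by 64 mm), floor 3 mm, rim 18 mm above its origin.
- post_stand: Grey plastic nest, fixed in one quarter of the fixed blue caddy (212 mm square tray, wall 12 mm high, quarters 100 mm apart). Origin: centre of its underside, 4 mm above the table; z up. Round puck 60 mm in diameter, 16 mm high, with a fixed steel post of 10 mm diameter rising 34 mm from its middle (post tip 50 mm above its origin).

How it is judged:
By the outcome, as a careful person would: the job done as asked, in the order asked, and still so for the second after the job is handed in, with the robot touching nothing.
It also fails if it takes over 112 s, if anything falls off the work surface, if the arm or the gripper's body presses on something with over 40 N, if the wrist force passes 120 N, or if a joint passes its speed limit or range.

ROBOT

A 6-joint arm with a two-finger parallel gripper is mounted at the origin on the work surface. World frame = base frame: x ahead of the robot, y to its left, z up, the work surface at z = 0. Lengths are in m, angles in degrees, forces in N, time in s.
With the tool pointing down it reaches from about 0.3 to 0.75 m from the base axis. Payload 8.5 kg.
Tool frame: the origin (TCP) lies midway between the tips of the shut fingers; the grasp point (between the pads) lies 19 mm behind it; z points along the fingers, y is the line along which they close (so a half turn about z gives the same grasp; the last joint's range is limited). The gripper opens to 85 mm and grips with 20 to 120 N. Pads are 22 mm wide; open, the fingers measure 114 mm over their backs; the gripper's body (76 mm by 85 mm) begins 54 mm behind the grasp point. The pads swing forward as they close: fully open they stand 13 mm farther back than shut.
Start: joints at [60.946, 21.807, 74.336, -0, 83.858, -12.336], TCP at [0.158, 0.527, 0.231] pointing down, gripper open.
Joint ranges: [-178.18, 178.18], [-50.72, 133.34], [12.68, 142.11], [-81.47, 261.47], [9.98, 163.14], [-165.26, 165.26]. Speed limits (degrees/s): [136.94, 136.94, 180, 180, 180, 180].

INTERFACE

Orientations are given as a 3x3 rotation matrix whose columns are the frame's x, y, z axes.
In Python, from rig import env, get_image, close_job gives the robot as it stands.
- The arm moves only by the tool step_arm, never from a script. Its argument "targets" is a list of rows, each a list of 2 entries, a list of its own where there are three numbers: the shift along the tool's x, y, z as a fraction of full scale, then the turn, a rotation vector about the tool's x, y, z as a fraction of full scale. In form: [[[x, y, z], [wx, wy, wz]], ...]. A call has 1 to 10 rows; each row is the pose to reach, as a shift and turn from the pose commanded when the call began, along the tool's axes at that moment; what a row does not reach only later rows make up. Full scale, the value 1, is 0.3 m for a shift and 45 degrees for a turn. A row lasts 1/12 s, in which the tool goes at most 41.7 mm and 7.16 degrees, less where a joint would pass 70% of its speed; a pose out of reach is approached as far as the arm can. A call with a number of a shift or a turn outside -1 to 1 is refused whole. A call with a gripper value outside its range is refused whole. "jaw" is the finger opening in mm, from 0 to 85.4, set as the call begins (left out, the last holds). The fingers move at their own pace and stop on an object; "grip_force" is the grip in N (left out, the last holds). Time passes only in rows, so rows that repeat a pose let the fingers close. It gives the time, the measured TCP pose, the force, the opening and the grip force at its end, in the units of the state.
- env.observe(): the state, without advancing time (a new reading comes with each control period).
- get_image(name): name is "scene" or "top" or "wrist"; returns a dict with "img" (480x640x3 uint8, red, green, blue), "z_map" (480x640 float32, m along the optical axis (not along the pixel's ray), 0 where there is no reading), "intrinsics" (3x3 intrinsics, pixels), "D" ([k1, k2, p1, p2, k3] as OpenCV has them; the pictures are not rectified), "rvec" (rotation vector, rad) and "tvec" (3), from world to camera coordinates, as OpenCV has them. Camera axes: x right, y down, z forward; pixel columns grow to the right and rows downward; lengths in m; the calibration is good to about 2 mm. A picture is of the moment at which its call begins.
- close_job(): hands the job in; it is judged then, once.
The state is a dict: "time_s": time; "q": joint angles; "qvel": joint speeds; "joint_efforts": joint torques, N m; "position": TCP position; "tool_rot": TCP orientation; "ft_force": force on the tool from outside, world axes, zero at the start; "wrist_torque": the same for the moment, N m; "grip_width": finger opening in m; "gripper_force": force on a finger pad.
Only numpy, scipy, OpenCV 4.12 (cv2) and the standard library are available. Lean on these libraries where they do the work, as an engineer would, in place of code of your own. Each camera call takes 0.05 s, during which the arm holds its last target. There are 200 camera calls.

## Working session

There is one attempt and no reset: what is moved stays moved. The work goes in short steps, Python scripts to look and compute and a tool call to move; the robot and the scene stay as the last step left them, time stands still between calls to the robot, and variables do not carry over. Pictures are saved under pics/ and viewed, at most 14 in all, crops included, and the job is handed in when it is done.

Besides the shell and the picture viewer there is one more tool, called after "Call:" in YAML: its name, and indented under it one key for each argument. step_arm: Moves the arm, as the interface text tells. Its arguments: {"type":"object","properties":{"targets":{"type":"array","items":{"type":"array"}},"jaw":{"type":"number"},"grip_force":{"type":"number"}},"required":["targets"]}

```bash
ls; mkdir -p pics
cat > h.py <<'E'
import numpy as np, cv2
from rig import env, get_image, close_job
def snap(n,f=None):
    d=get_image(n)
    if f: cv2.imwrite('pics/'+f,d['img'][:,:,::-1])
    return d
def cloud(d):
    K=np.array(d['intrinsics']);D=np.array(d['D'],float)
    h,w=d['z_map'].shape
    u,v=np.meshgrid(np.arange(w),np.arange(h))
    p=cv2.undistortPoints(np.stack([u,v],-1).reshape(-1,1,2).astype(float),K,D).reshape(h,w,2)
    z=d['z_map'].astype(float)
    c=np.dstack([p[...,0]*z,p[...,1]*z,z])
    R=cv2.Rodrigues(np.array(d['rvec'],float))[0];t=np.array(d['tvec'],float).ravel()
    P=(c-t)@R
    P[z==0]=np.nan
    return P
E
python3 - <<'E'
from h import *
o=env.observe();print({k:np.round(v,3).tolist() for k,v in o.items()})
for n in('top','scene'):
    d=snap(n,n+'0.png');np.savez(n+'0.npz',P=cloud(d),img=d['img'])
    P=cloud(d);print(n,np.nanmin(P,(0,1)),np.nanmax(P,(0,1)),np.nanmedian(P[...,2]))
E
```

```text
pics
{'time_s': 0.0, 'q': [60.946, 21.841, 74.386, -0.0, 83.859, -12.337], 'qvel': [-0.051, 0.03, -0.042, 0.045, 0.042, -0.027], 'joint_efforts': [-0.002, -44.847, -23.128, -0.0, 0.005, -0.0], 'position': [0.158, 0.526, 0.231], 'tool_rot': [[-0.958, 0.288, -0.001], [0.288, 0.958, -0.001], [0.0, -0.001, -1.0]], 'ft_force': [0.028, -0.864, 0.111], 'wrist_torque': [-0.021, -0.001, 0.003], 'gripper_force': 0.0, 'grip_width': 0.085}
top [ 0.04541077 -1.36506307 -0.76723264] [1.7959466  1.39724458 0.14461325] 0.0008204288860169291
scene [-2.05139345 -1.51186148 -0.76748632] [0.94165901 1.4909286  0.32026643] 0.0003384280414924925
```

View pics/top0.png

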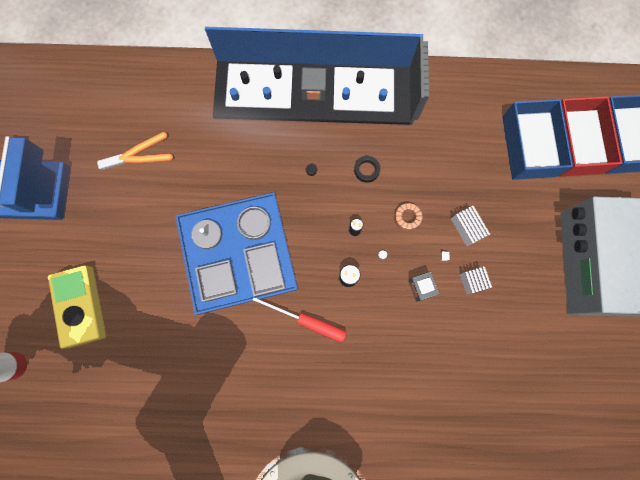

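View pics/scene0.png

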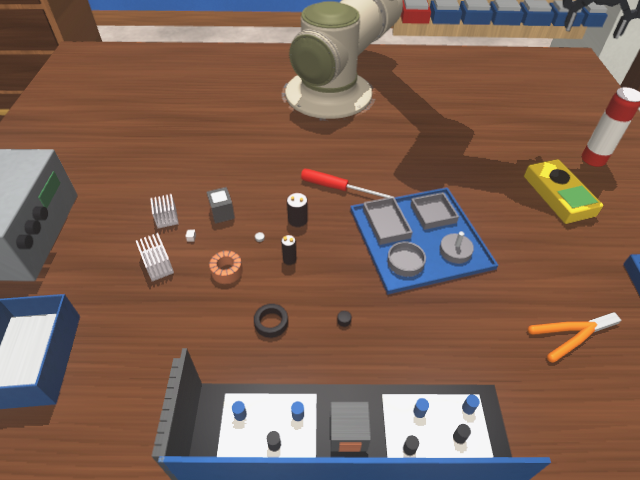

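The top view shows the caddy at px (237,253): post at top left, round tin at top right (254,222), square bin at bottom left and long bin at bottom right. The fat can is at (349,274), slim can (356,226), toroid (408,215), long sink (470,225), short sink (476,279) and transformer (425,286). The scene view agrees.

```bash
cat > m.py <<'E'
from h import *
def rect(xy):
    r=cv2.minAreaRect((xy*1000).astype(np.float32)); return np.round(r[0],1),np.round(r[1],1),round(r[2],1)
T=np.load('top0.npz')['P'];S=np.load('scene0.npz')['P']
seeds=dict(fat=(349,274),slim=(356,226),tor=(408,206),lsink=(470,225),ssink=(476,279),trafo=(425,286))
for n,(u,v) in seeds.items():
    c=T[v,u];
    for nm,P in(('top',T),('scene',S)):
        m=(np.hypot(P[...,0]-c[0],P[...,1]-c[1])<.055)&(P[...,2]>.008)
        k,l,st,_=cv2.connectedComponentsWithStats(m.astype(np.uint8))
        best=max(range(1,k),key=lambda i:st[i,4]) ; p=P[l==best]
        zt=np.percentile(p[:,2],97); q=p[p[:,2]>zt-(.012 if 'an' not in n else .012)]
        print(n,nm,len(p),'ztop',round(zt,4),'top',rect(q[:,:2]),'all',rect(p[:,:2]))
seeds=dict(tin=(254,222),post=(200,240),lbin=(265,268),sbin=(215,280))
for n,(u,v) in seeds.items():
    c=T[v,u];print(n,c.round(4))
for nm,P in(('top',T),('scene',S)):
    m=(P[...,2]>.0175)&(P[...,2]<.03)&(abs(P[...,0]-.5)<.2)&(P[...,1]>0.0)&(P[...,1]<.35)
    k,l,st,_=cv2.connectedComponentsWithStats(m.astype(np.uint8))
    for i in range(1,k):
        if st[i,4]>25: p=P[l==i];print(nm,st[i].tolist(),p[:,2].mean().round(4),rect(p[:,:2]))
    m=(P[...,2]>.006)&(abs(P[...,0]-.5)<.2)&(P[...,1]>0.0)&(P[...,1]<.35)
    k,l,st,_=cv2.connectedComponentsWithStats(m.astype(np.uint8));i=1+st[1:,4].argmax();print('caddy',rect(P[l==i][:,:2]))
    m=(P[...,2]>.035)&(abs(P[...,0]-.5)<.15)&(P[...,1]>0.05)&(P[...,1]<.3);print('post',m.sum(),P[m].mean(0) if m.any() else 0)
E
python3 m.py
```

```text
fat top 337 ztop 0.0607 top (array([453.9, -64.5]), array([37.6, 35.6]), 1.3) all (array([454.1, -63.8]), array([37.7, 37.3]), 28.8)
fat scene 572 ztop 0.0577 top (array([458.7, -63.9]), array([37.6, 38.5]), 7.5) all (array([459. , -64.3]), array([39.2, 38.3]), 1.3)
slim top 166 ztop 0.062 top (array([554.3, -75.6]), array([22.2, 23.6]), 90.0) all (array([554.2, -74.8]), array([23.1, 23.6]), 70.3)
slim scene 358 ztop 0.0593 top (array([558.4, -75.3]), array([24.1, 22.9]), 2.0) all (array([559. , -75.3]), array([25.3, 25.7]), 2.4)
tor top 484 ztop 0.0293 top (array([ 583.3, -185. ]), array([54.3, 55.9]), 34.3) all (array([ 583.6, -184.7]), array([55.3, 54.9]), 15.5)
tor scene 730 ztop 0.0274 top (array([ 586.6, -185.6]), array([55.6, 55.4]), 66.2) all (array([ 586.6, -185.6]), array([55.6, 55.4]), 66.2)
lsink top 828 ztop 0.0429 top (array([ 567. , -313.6]), array([68.1, 42. ]), 28.7) all (array([ 567. , -313.6]), array([68.2, 42. ]), 28.7)
lsink scene 571 ztop 0.0411 top (array([ 570. , -314.6]), array([71.7, 40.2]), 29.0) all (array([ 570. , -314.6]), array([71.7, 40.2]), 29.0)
ssin
[... 1041 characters left out ...]
235 (array([362.3,  17. ]), array([44.4, 23.2]), 66.9)
caddy (array([459. , 148.9]), array([304.3, 232.9]), 15.9)
post 34 [0.53341952 0.23041049 0.04953398]
scene [330, 175, 19, 12, 131] 0.0226 (array([364.7,  17. ]), array([40.6, 21.9]), 75.6)
scene [411, 193, 48, 33, 284] 0.0206 (array([440.1, 203.6]), array([73.6, 71.8]), 16.7)
scene [364, 197, 48, 44, 317] 0.0208 (array([467.4, 109.6]), array([101.9,  65.8]), 15.5)
scene [441, 234, 32, 26, 560] 0.0198 (array([536.6, 230.8]), array([56.6, 58.1]), 78.6)
scene [389, 242, 37, 31, 221] 0.0207 (array([564.5, 135.4]), array([64.8, 66.4]), 44.5)
caddy (array([463.6, 148.6]), array([301.4, 235. ]), 15.8)
post 55 [0.53840302 0.23029854 0.04720082]
```

```bash
cat > plan.py <<'E'
import sys; from h import *
# args: x y z (mm) yaw(deg of tool y) ; prints shift/turn fractions
a=list(map(float,sys.argv[1:])); o=env.observe(); R=np.array(o['tool_rot']);p=np.array(o['position'])
s=R.T@(np.array(a[:3])/1000-p)/.3
y=np.radians(a[3]);Y=np.array([np.cos(y),np.sin(y),0]);Z=np.array([0,0,-1.]);W=np.c_[np.cross(Y,Z),Y,Z]
w=cv2.Rodrigues(R.T@W)[0].ravel()/np.pi*180/45
print('t',o['time_s'],'pos',p.round(4),'yaw',np.degrees(np.arctan2(R[1,1],R[0,1])).round(1),'w',round(float(o['grip_width']),4),'F',np.round(o['ft_force'],1),'q',np.round(o['q'],0))
print('shift',s.round(4),'turn',w.round(4))
E
python3 plan.py 456.5 -64.2 150 -74.5
```

```text
t 0.1 pos [0.1581 0.5265 0.2308] yaw 73.3 w 0.0852 F [ 0.5 -0.3  0.7] q [ 61.  22.  74.   0.  84. -12.]
shift [-1.5191 -1.5993  0.2708] turn [-1.1000e-03  1.9000e-03  3.2841e+00]
```

Call:
step_arm:
  targets:
    - [[-0.76,-0.8,0.06],[0,0,1]]
    - [[-0.76,-0.8,0.06],[0,0,1]]
    - [[-0.76,-0.8,0.06],[0,0,1]]
    - [[-0.76,-0.8,0.06],[0,0,1]]
    - [[-0.76,-0.8,0.06],[0,0,1]]
    - [[-0.76,-0.8,0.06],[0,0,1]]
    - [[-0.76,-0.8,0.06],[0,0,1]]
    - [[-0.76,-0.8,0.06],[0,0,1]]
    - [[-0.76,-0.8,0.06],[0,0,1]]
    - [[-0.76,-0.8,0.06],[0,0,1]]
  jaw: 85

```text
time_s: 0.93
position: [0.3083, 0.2298, 0.2132]
tool_rot: [[-0.469, 0.883, -0.0], [0.883, 0.469, -0.0], [0.0, -0.0, -1.0]]
ft_force: [-1.0, -0.1, -0.8]
grip_width: 0.0848
gripper_force: 0.0
```

```bash
python3 plan.py 456.5 -64.2 150 -74.5
```

```text
t 0.9333 pos [0.3083 0.2298 0.2132] yaw 28.0 w 0.0848 F [-1.  -0.1 -0.8] q [ 19.   6. 100.   0.  74.  -9.]
shift [-1.0972 -0.0238  0.2105] turn [-6.0000e-04  4.0000e-04  2.2777e+00]
```

Call:
step_arm:
  targets:
    - [[-0.9,-0.02,0.15],[0,0,1]]
    - [[-0.9,-0.02,0.15],[0,0,1]]
    - [[-0.9,-0.02,0.15],[0,0,1]]
    - [[-0.9,-0.02,0.15],[0,0,1]]
    - [[-0.9,-0.02,0.15],[0,0,1]]
    - [[-0.9,-0.02,0.15],[0,0,1]]
    - [[-0.9,-0.02,0.15],[0,0,1]]
    - [[-0.9,-0.02,0.15],[0,0,1]]

```text
time_s: 1.6
position: [0.4321, -0.0114, 0.1673]
tool_rot: [[0.291, 0.957, -0.001], [0.957, -0.291, -0.0], [-0.0, -0.0, -1.0]]
ft_force: [-1.2, 0.2, -1.0]
grip_width: 0.0856
gripper_force: 0.0
```

Call:
step_arm:
  targets:
    - [[0,0,0],[0,0,1]]
    - [[0,0,0],[0,0,1]]
    - [[0,0,0],[0,0,1]]
    - [[0,0,0],[0,0,1]]
    - [[0,0,0],[0,0,1]]
    - [[0,0,0],[0,0,1]]
    - [[0,0,0],[0,0,1]]
    - [[0,0,0],[0,0,1]]

```text
time_s: 2.27
position: [0.43, -0.0075, 0.1683]
tool_rot: [[0.88, 0.475, -0.0], [0.475, -0.88, 0.0], [-0.0, -0.0, -1.0]]
ft_force: [-0.4, -0.0, 0.2]
grip_width: 0.0849
gripper_force: 0.0
```

```bash
python3 plan.py 456.5 -64.2 150 -74.5
python3 - <<'E'
from h import *
d=snap('wrist','w1.png');P=cloud(d);np.savez('w1.npz',P=P)
m=(np.hypot(P[...,0]-.4565,P[...,1]+.064)<.05)&(P[...,2]>.048)
p=P[m];print(m.sum(),cv2.minAreaRect((p[:,:2]*1000).astype(np.float32)),np.percentile(p[:,2],[5,50,98]))
E
```

```text
t 2.2667 pos [ 0.43   -0.0075  0.1683] yaw -61.6 w 0.0849 F [-0.4 -0.   0.2] q [-17.  14.  98.   0.  68.  45.]
shift [-0.0122  0.2083  0.061 ] turn [-6.000e-04  1.000e-04  2.865e-01]
27757 ((448.9051513671875, -50.82159423828125), (38.970096588134766, 69.2884521484375), 21.095958709716797) [0.05530286 0.23740712 0.26384638]
```

View pics/w1.png

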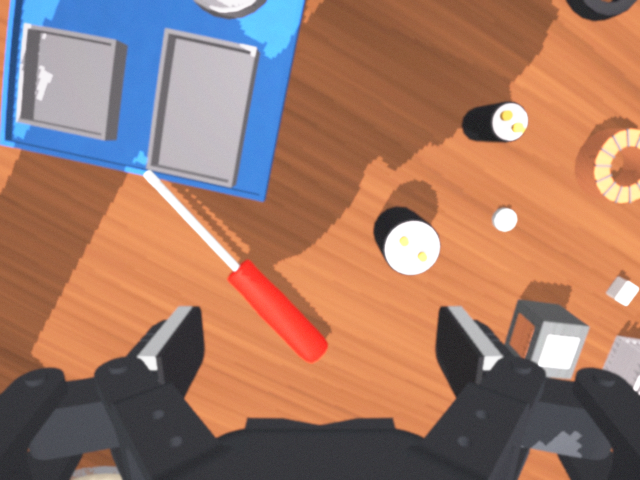

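The wrist view shows the fat can's top at px (411,248), slim can (510,122), long bin (205,105) and the jaws along the bottom. Next I'll refine positions from this cloud.

```bash
python3 plan.py 456.5 -64.2 100 -74.5
cat > mw.py <<'E'
from h import *
P=np.load('w1.npz')['P']
def f(n,c,r,lo,hi):
    m=(np.hypot(P[...,0]-c[0],P[...,1]-c[1])<r)&(P[...,2]>lo)&(P[...,2]<hi);p=P[m]
    print(n,m.sum(),cv2.minAreaRect((p[:,:2]*1000).astype(np.float32)),np.percentile(p[:,2],[50,98]).round(4))
f('fat',(.4565,-.064),.04,.048,.07);f('slim',(.5565,-.0755),.03,.048,.07)
f('lbin',(.4663,.1092),.07,.018,.03)
E
python3 mw.py
```

```text
t 2.3167 pos [ 0.43   -0.0077  0.1683] yaw -61.5 w 0.0848 F [ 0.2 -0.6 -0.1] q [-17.  14.  98.   0.  68.  45.]
shift [-0.0123  0.2076  0.2277] turn [-5.00e-04  1.00e-04  2.89e-01]
fat 2558 ((454.2926025390625, -65.14926147460938), (38.93996810913086, 38.57832717895508), 68.53922271728516) [0.0552 0.0606]
slim 1360 ((554.9437866210938, -76.40203094482422), (25.208450317382812, 26.08131217956543), 50.736392974853516) [0.0551 0.061 ]
lbin 3334 ((462.28509521484375, 126.2401351928711), (136.5975341796875, 101.24168395996094), 15.609151840209961) [0.022  0.0238]
```

Call:
step_arm:
  targets:
    - [[-0.016,0.208,0.228],[0,0,0.289]]
    - [[-0.016,0.208,0.228],[0,0,0.289]]
    - [[-0.016,0.208,0.228],[0,0,0.289]]
    - [[-0.016,0.208,0.228],[0,0,0.289]]
    - [[-0.016,0.208,0.228],[0,0,0.289]]

```text
time_s: 2.73
position: [0.4554, -0.0657, 0.1001]
tool_rot: [[0.964, 0.266, -0.001], [0.266, -0.964, 0.001], [-0.001, -0.001, -1.0]]
ft_force: [0.0, -0.3, -0.6]
grip_width: 0.0851
gripper_force: 0.0
```

```bash
python3 plan.py 455.5 -64.7 22 -74.5
```

```text
t 2.7333 pos [ 0.4554 -0.0657  0.1001] yaw -74.6 w 0.0851 F [ 0.  -0.3 -0.6] q [-23.  22. 100.   0.  59.  52.]
shift [ 0.0015 -0.0028  0.2603] turn [-0.0012  0.0009 -0.0015]
```

Call:
step_arm:
  targets:
    - [[0.001,-0.002,0.08],[0,0,0]]
    - [[0.001,-0.002,0.16],[0,0,0]]
    - [[0.001,-0.002,0.22],[0,0,0]]
    - [[0.001,-0.002,0.26],[0,0,0]]
    - [[0.001,-0.002,0.26],[0,0,0]]

```text
time_s: 3.15
position: [0.455, -0.0644, 0.0215]
tool_rot: [[0.964, 0.266, -0.002], [0.266, -0.964, 0.001], [-0.001, -0.001, -1.0]]
ft_force: [-0.1, 0.2, 0.7]
grip_width: 0.0846
gripper_force: 0.0
```

Call:
step_arm:
  targets:
    - [[0,0,0],[0,0,0]]
    - [[0,0,0],[0,0,0]]
    - [[0,0,0],[0,0,0]]
    - [[0,0,0],[0,0,0]]
    - [[0,0,0],[0,0,0]]
    - [[0,0,0],[0,0,0]]
    - [[0,0,0],[0,0,0]]
    - [[0,0,0],[0,0,0]]
    - [[0,0,0],[0,0,0]]
    - [[0,0,0],[0,0,0]]
  jaw: 30
  grip_force: 40

```text
time_s: 3.98
position: [0.4561, -0.0658, 0.0231]
tool_rot: [[0.965, 0.264, 0.002], [0.264, -0.965, -0.0], [0.002, 0.001, -1.0]]
ft_force: [-1.7, 2.9, 8.6]
grip_width: 0.0389
gripper_force: 39.3
```

Call:
step_arm:
  targets:
    - [[0,0,-0.01],[0,0,0]]
    - [[0,0,-0.03],[0,0,0]]
    - [[0,0,-0.07],[0,0,0]]
    - [[0,0,-0.12],[0,0,0]]
    - [[0,0,-0.18],[0,0,0]]
    - [[0,0,-0.24],[0,0,0]]
    - [[0,0,-0.3],[0,0,0]]
    - [[0,0,-0.3],[0,0,0]]

```text
time_s: 4.65
position: [0.4569, -0.0664, 0.1152]
tool_rot: [[0.965, 0.264, 0.006], [0.264, -0.965, -0.002], [0.005, 0.004, -1.0]]
ft_force: [1.2, -0.4, -1.4]
grip_width: 0.0392
gripper_force: 40.4
```

```bash
python3 plan.py 562.5 135 112 -74.5
```

```text
t 4.65 pos [ 0.4569 -0.0664  0.1152] yaw -74.7 w 0.0392 F [ 1.2 -0.4 -1.4] q [-23.  21.  99.  -0.  61.  52.]
shift [ 0.5164 -0.5547  0.0109] turn [ 0.0048 -0.006  -0.0047]
```

Call:
step_arm:
  targets:
    - [[0.04,-0.04,0],[0,0,0]]
    - [[0.12,-0.12,0],[0,0,0]]
    - [[0.2,-0.21,0],[0,0,0]]
    - [[0.28,-0.3,0],[0,0,0]]
    - [[0.36,-0.39,0],[0,0,0]]
    - [[0.43,-0.47,0],[0,0,0]]
    - [[0.49,-0.53,0],[0,0,0]]
    - [[0.516,-0.555,0],[0,0,0]]
    - [[0.516,-0.555,0],[0,0,0]]
    - [[0.516,-0.555,0],[0,0,0]]

```text
time_s: 5.48
position: [0.5606, 0.1351, 0.1113]
tool_rot: [[0.965, 0.264, -0.001], [0.264, -0.965, -0.0], [-0.001, 0.0, -1.0]]
ft_force: [-0.3, -0.4, -1.1]
grip_width: 0.0388
gripper_force: 40.5
```

```bash
python3 plan.py 562.5 135 30 -74.5
python3 - <<'E'
from h import *
d=snap('top','t2.png');cv2.imwrite('pics/t2c.png',cv2.resize(d['img'][150:350,150:500,::-1],None,fx=2,fy=2))
P=cloud(d)
m=(np.hypot(P[...,0]-.5625,P[...,1]-.135)<.08)&(P[...,2]>.03);print(m.sum())
d=snap('wrist','w2.png');P=cloud(d)
m=(np.hypot(P[...,0]-.5625,P[...,1]-.135)<.05)&(P[...,2]>.019)&(P[...,2]<.03);p=P[m];print(m.sum(),p.min(0),p.max(0),cv2.minEnclosingCircle((p[:,:2]*1000).astype(np.float32)) if m.any() else 0)
E
```

```text
t 5.4833 pos [0.5606 0.1351 0.1113] yaw -74.7 w 0.0388 F [-0.3 -0.4 -1.1] q [ 2. 31. 80. -0. 69. 77.]
shift [0.0065 0.0021 0.2711] turn [ 0.0001  0.0018 -0.0043]
8248
1219 [0.5343904  0.10116134 0.01900818] [0.59474222 0.16867256 0.02447118] ((560.9570922851562, 134.93077087402344), 33.94093322753906)
```

View pics/w2.png

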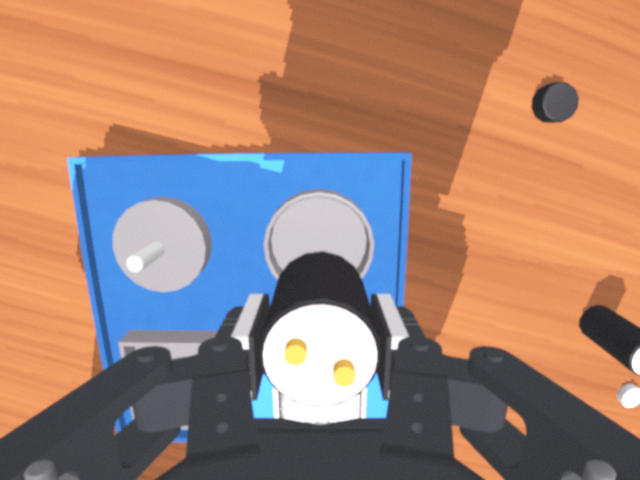

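The wrist view shows the can, gripped upright at px (320,340), above the tin (320,240). The tin's measured rim centre is (561,135) mm, and the TCP is already over it.

Call:
step_arm:
  targets:
    - [[0.001,0,0.06],[0,0,0]]
    - [[0.001,0,0.13],[0,0,0]]
    - [[0.001,0,0.19],[0,0,0]]
    - [[0.001,0,0.23],[0,0,0]]
    - [[0.001,0,0.25],[0,0,0]]
    - [[0.001,0,0.265],[0,0,0]]
    - [[0.001,0,0.27],[0,0,0]]
    - [[0.001,0,0.27],[0,0,0]]

```text
time_s: 6.25
position: [0.5615, 0.1352, 0.0313]
tool_rot: [[0.965, 0.263, 0.001], [0.263, -0.965, 0.0], [0.001, 0.0, -1.0]]
ft_force: [-0.3, -0.1, -1.7]
grip_width: 0.0391
gripper_force: 40.5
```

Call:
step_arm:
  targets:
    - [[0,0,0],[0,0,0]]
    - [[0,0,0],[0,0,0]]
    - [[0,0,0],[0,0,0]]
    - [[0,0,0],[0,0,0]]
    - [[0,0,0],[0,0,0]]
  jaw: 62

```text
time_s: 6.67
position: [0.5615, 0.1356, 0.0312]
tool_rot: [[0.965, 0.264, 0.0], [0.264, -0.965, -0.0], [0.0, 0.0, -1.0]]
ft_force: [0.2, 0.2, 0.1]
grip_width: 0.062
gripper_force: 0.0
```

Call:
step_arm:
  targets:
    - [[0,0,-0.05],[0,0,0]]
    - [[0,0,-0.15],[0,0,0]]
    - [[0,0,-0.25],[0,0,0]]
    - [[0,0,-0.35],[0,0,0]]
    - [[0,0,-0.4],[0,0,0]]
    - [[0,0,-0.4],[0,0,0]]

```text
time_s: 7.17
position: [0.5628, 0.1358, 0.1548]
tool_rot: [[0.965, 0.264, 0.007], [0.264, -0.965, 0.0], [0.007, 0.002, -1.0]]
ft_force: [0.3, -0.2, 0.0]
grip_width: 0.0621
gripper_force: 0.0
```

```bash
cat > chk.py <<'E'
import sys; from h import *
n,x,y,r,lo,hi=sys.argv[1],*map(float,sys.argv[2:7])
d=snap(n,sys.argv[7] if len(sys.argv)>7 else None);P=cloud(d)
m=(np.hypot(P[...,0]-x/1e3,P[...,1]-y/1e3)<r/1e3)&(P[...,2]>lo/1e3)&(P[...,2]<hi/1e3);p=P[m]
if len(p): print(n,len(p),cv2.minAreaRect((p[:,:2]*1000).astype(np.float32)),'circ',cv2.minEnclosingCircle((p[:,:2]*1000).astype(np.float32)),'z',np.percentile(p[:,2],[2,50,98]).round(4))
E
python3 chk.py wrist 561 135 40 45 75; python3 chk.py top 561 135 40 45 75;python3 chk.py scene 561 135 40 45 75 s3.png; python3 plan.py 568.5 -314 112 -61
```

```text
wrist 3227 ((560.5518188476562, 134.4293975830078), (39.27964782714844, 38.9642448425293), 68.0147476196289) circ ((560.4940185546875, 134.44749450683594), 20.052661895751953) z [0.0493 0.0622 0.0675]
top 81 ((558.205078125, 120.63352966308594), (10.427080154418945, 32.712947845458984), 85.53759002685547) circ ((558.5111083984375, 124.5551528930664), 16.35756492614746) z [0.0468 0.0608 0.0654]
scene 404 ((563.1068115234375, 134.2292938232422), (39.00935363769531, 36.77059555053711), 31.75835609436035) circ ((563.4330444335938, 133.78213500976562), 20.145809173583984) z [0.0458 0.0608 0.0673]
t 7.3167 pos [0.5609 0.1356 0.15  ] yaw -74.7 w 0.0622 F [-0.5  0.8 -1. ] q [ 2. 28. 77.  0. 74. 77.]
shift [-0.3702  1.4524  0.1267] turn [-0.0007  0.0018 -0.305 ]
```

Call:
step_arm:
  targets:
    - [[-0.24,0.95,0],[0,0,-0.305]]
    - [[-0.24,0.95,0],[0,0,-0.305]]
    - [[-0.24,0.95,0],[0,0,-0.305]]
    - [[-0.24,0.95,0],[0,0,-0.305]]
    - [[-0.24,0.95,0],[0,0,-0.305]]
    - [[-0.24,0.95,0],[0,0,-0.305]]
    - [[-0.24,0.95,0],[0,0,-0.305]]
    - [[-0.24,0.95,0],[0,0,-0.305]]
    - [[-0.24,0.95,0],[0,0,-0.305]]
    - [[-0.24,0.95,0],[0,0,-0.305]]
  jaw: 85

```text
time_s: 8.15
position: [0.5665, -0.1579, 0.1496]
tool_rot: [[0.875, 0.484, -0.002], [0.484, -0.875, 0.002], [-0.001, -0.002, -1.0]]
ft_force: [-1.0, 0.9, -0.4]
grip_width: 0.0852
gripper_force: 0.0
```

```bash
python3 chk.py wrist 568 -314 48 30 48; python3 chk.py wrist 439 -214 38 30 55;  python3 chk.py wrist 585 -185 38 15 35; python3 plan.py 568 -314 100 -61
```

```text
wrist 2925 ((574.4880981445312, -311.7363586425781), (51.5184326171875, 41.19255828857422), 28.99770736694336) circ ((574.4359741210938, -311.5492858886719), 32.2066535949707) z [0.0312 0.0386 0.0413]
wrist 1915 ((448.1665344238281, -212.7422332763672), (26.703720092773438, 40.48651885986328), 22.00170135498047) circ ((447.39361572265625, -212.59873962402344), 23.534543991088867) z [0.0309 0.0442 0.0465]
wrist 3741 ((583.3159790039062, -187.47842407226562), (55.029991149902344, 54.80112838745117), 71.59220123291016) circ ((583.3687744140625, -187.4889373779297), 27.997900009155273) z [0.0172 0.0263 0.028 ]
t 8.3 pos [ 0.5669 -0.1566  0.1506] yaw -60.9 w 0.0848 F [-0.2  0.3 -0.7] q [-27.  29.  75.   0.  75.  34.]
shift [-0.252   0.4602  0.1682] turn [-0.0013  0.0006  0.0024]
```

Call:
step_arm:
  targets:
    - [[-0.252,0.46,0.1],[0,0,0]]
    - [[-0.252,0.46,0.17],[0,0,0]]
    - [[-0.252,0.46,0.17],[0,0,0]]
    - [[-0.252,0.46,0.17],[0,0,0]]
    - [[-0.252,0.46,0.17],[0,0,0]]
    - [[-0.252,0.46,0.17],[0,0,0]]
    - [[-0.252,0.46,0.17],[0,0,0]]

```text
time_s: 8.88
position: [0.5682, -0.3143, 0.1]
tool_rot: [[0.874, 0.486, -0.0], [0.486, -0.874, 0.0], [0.0, -0.001, -1.0]]
ft_force: [0.3, 0.0, 0.1]
grip_width: 0.0849
gripper_force: 0.0
```

```bash
python3 chk.py wrist 568 -314 48 30 48 w4.png; python3 plan.py 568 -314 17 -61
```

```text
wrist 4630 ((566.028076171875, -316.4742736816406), (68.74909973144531, 40.149044036865234), 28.875213623046875) circ ((566.2957153320312, -316.34466552734375), 39.337318420410156) z [0.0312 0.0402 0.0416]
t 8.9333 pos [ 0.5683 -0.314   0.1004] yaw -60.9 w 0.0846 F [-0.3  0.1 -0.1] q [-39.  38.  68.   0.  74.  22.]
shift [-0.0011 -0.0005  0.278 ] turn [ 0.0002 -0.0004  0.0025]
```

View pics/w4.png

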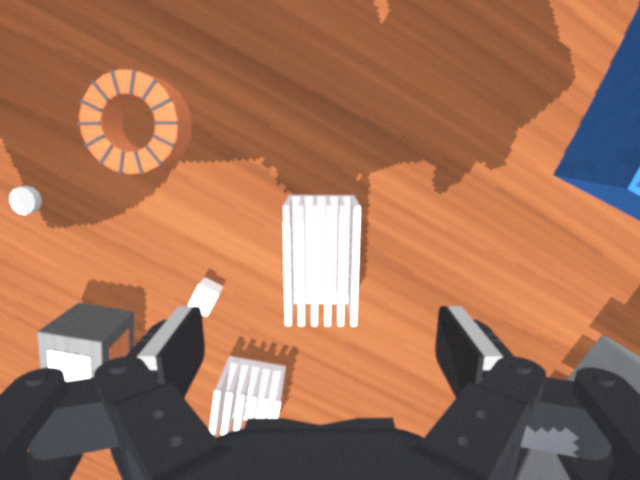

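The wrist view shows the long sink aligned between the jaws at px (321,260), with a small white cube at (205,297) near the left finger. I'll check that clearance.

Run:
```python
import numpy as np
P=np.load('top0.npz')['P']
c=np.nanmean(P[253:259,443:449].reshape(-1,3),0);print(c)
d=c[:2]*1e3-np.array([568,-314]);a=np.radians(29)
print('along x',d@[np.cos(a),np.sin(a)],'along y',d@[-np.sin(a),np.cos(a)])
```

```text
[ 0.50378214 -0.26463627  0.01486848]
along x -32.23418975821829 along y 74.30792658732229
```

Call:
step_arm:
  targets:
    - [[-0.005,0,0.08],[0,0,0]]
    - [[-0.005,0,0.16],[0,0,0]]
    - [[-0.005,0,0.23],[0,0,0]]
    - [[-0.005,0,0.278],[0,0,0]]
    - [[-0.005,0,0.278],[0,0,0]]

```text
time_s: 9.35
position: [0.5659, -0.3137, 0.0143]
tool_rot: [[0.874, 0.487, -0.004], [0.487, -0.874, 0.003], [-0.002, -0.004, -1.0]]
ft_force: [-0.7, 0.9, -0.1]
grip_width: 0.085
gripper_force: 0.0
```

Call:
step_arm:
  targets:
    - [[0,0,0],[0,0,0]]
    - [[0,0,0],[0,0,0]]
    - [[0,0,0],[0,0,0]]
    - [[0,0,0],[0,0,0]]
    - [[0,0,0],[0,0,0]]
    - [[0,0,0],[0,0,0]]
    - [[0,0,0],[0,0,0]]
    - [[0,0,0],[0,0,0]]
    - [[0,0,0],[0,0,0]]
    - [[0,0,0],[0,0,0]]
  jaw: 30
  grip_force: 40

```text
time_s: 10.18
position: [0.5671, -0.3166, 0.0181]
tool_rot: [[0.875, 0.485, 0.002], [0.485, -0.875, -0.001], [0.001, 0.002, -1.0]]
ft_force: [-0.1, 2.0, 6.5]
grip_width: 0.0391
gripper_force: 42.4
```

Call:
step_arm:
  targets:
    - [[0,0,-0.01],[0,0,0]]
    - [[0,0,-0.03],[0,0,0]]
    - [[0,0,-0.07],[0,0,0]]
    - [[0,0,-0.12],[0,0,0]]
    - [[0,0,-0.18],[0,0,0]]
    - [[0,0,-0.24],[0,0,0]]
    - [[0,0,-0.3],[0,0,0]]
    - [[0,0,-0.36],[0,0,0]]
    - [[0,0,-0.4],[0,0,0]]
    - [[0,0,-0.4],[0,0,0]]

```text
time_s: 11.02
position: [0.5674, -0.3171, 0.1404]
tool_rot: [[0.875, 0.485, 0.005], [0.485, -0.875, -0.004], [0.002, 0.006, -1.0]]
ft_force: [1.0, 0.4, -1.5]
grip_width: 0.039
gripper_force: 41.4
```

```bash
python3 plan.py 465.5 109 130 -74.4
```

```text
t 11.0167 pos [ 0.5674 -0.3171  0.1404] yaw -61.0 w 0.039 F [ 1.   0.4 -1.5] q [-40.  36.  65.  -0.  79.  21.]
shift [ 0.3915 -1.4071  0.0277] turn [ 0.0068 -0.0036  0.2978]
```

Call:
step_arm:
  targets:
    - [[0.01,-0.04,0],[0,0,0.05]]
    - [[0.03,-0.12,0],[0,0,0.1]]
    - [[0.06,-0.22,0],[0,0,0.15]]
    - [[0.09,-0.33,0],[0,0,0.2]]
    - [[0.12,-0.44,0],[0,0,0.25]]
    - [[0.15,-0.55,0],[0,0,0.298]]
    - [[0.18,-0.66,0],[0,0,0.298]]
    - [[0.21,-0.77,0],[0,0,0.298]]
    - [[0.24,-0.87,0],[0,0,0.298]]
    - [[0.26,-0.93,0],[0,0,0.298]]

```text
time_s: 11.85
position: [0.4979, -0.0318, 0.1364]
tool_rot: [[0.963, 0.27, -0.001], [0.27, -0.963, 0.001], [-0.001, -0.001, -1.0]]
ft_force: [0.6, 0.2, -1.7]
grip_width: 0.0393
gripper_force: 41.3
```

```bash
python3 plan.py 465.3 108.9 130 -74.4
```

```text
t 11.85 pos [ 0.4979 -0.0318  0.1364] yaw -74.3 w 0.0393 F [ 0.6  0.2 -1.7] q [-17.  22.  91.   0.  67.  57.]
shift [ 0.0221 -0.4808  0.0217] turn [-0.0015  0.0014  0.0015]
```

Call:
step_arm:
  targets:
    - [[0.01,-0.08,0],[0,0,0]]
    - [[0.01,-0.16,0],[0,0,0]]
    - [[0.015,-0.25,0],[0,0,0]]
    - [[0.02,-0.34,0],[0,0,0]]
    - [[0.02,-0.41,0],[0,0,0]]
    - [[0.02,-0.45,0],[0,0,0]]
    - [[0.02,-0.47,0],[0,0,0]]
    - [[0.02,-0.47,0],[0,0,0]]
    - [[0.02,-0.47,0],[0,0,0]]

```text
time_s: 12.6
position: [0.4676, 0.1023, 0.1365]
tool_rot: [[0.963, 0.269, 0.0], [0.269, -0.963, -0.0], [0.0, 0.0, -1.0]]
ft_force: [0.1, -0.5, -1.1]
grip_width: 0.039
gripper_force: 41.3
```

```bash
python3 chk.py wrist 465.3 108.9 120 18.5 25; python3 chk.py wrist 465.3 108.9 70 100 175 w5.png; python3 plan.py 465.3 108.9 27 -74.4
```

```text
wrist 4382 ((455.1841125488281, 145.30148315429688), (231.4382781982422, 159.69113159179688), 20.176307678222656) circ ((465.2308044433594, 108.94528198242188), 119.96966552734375) z [0.019  0.022  0.0236]
wrist 25022 ((467.3024597167969, 101.26446533203125), (69.53799438476562, 66.8010482788086), 15.915268898010254) circ ((468.0998229980469, 101.58281707763672), 39.09918212890625) z [0.1256 0.1569 0.1719]
t 12.7 pos [0.4677 0.102  0.1365] yaw -74.5 w 0.039 F [ 0.2 -0.2 -1.9] q [-2. 20. 94. -0. 65. 73.]
shift [-0.0016 -0.0246  0.365 ] turn [ 0.0003 -0.0001 -0.0016]
```

View pics/w5.png

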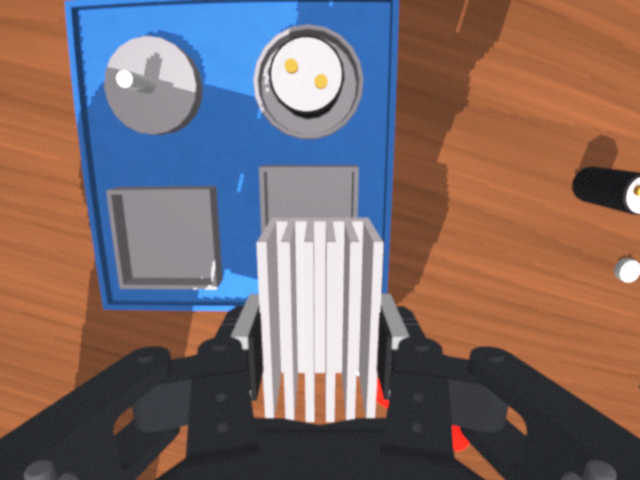

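Call:
step_arm:
  targets:
    - [[-0.002,-0.024,0.06],[0,0,0]]
    - [[-0.002,-0.024,0.14],[0,0,0]]
    - [[-0.002,-0.024,0.22],[0,0,0]]
    - [[-0.002,-0.024,0.29],[0,0,0]]
    - [[-0.002,-0.024,0.33],[0,0,0]]
    - [[-0.002,-0.024,0.35],[0,0,0]]
    - [[-0.002,-0.024,0.36],[0,0,0]]
    - [[-0.002,-0.024,0.367],[0,0,0]]
    - [[-0.002,-0.024,0.367],[0,0,0]]

```text
time_s: 13.45
position: [0.4652, 0.1094, 0.0267]
tool_rot: [[0.963, 0.268, 0.001], [0.268, -0.963, -0.0], [0.001, 0.0, -1.0]]
ft_force: [-0.9, 0.6, -2.1]
grip_width: 0.0393
gripper_force: 41.3
```

Call:
step_arm:
  targets:
    - [[0,0,0],[0,0,0]]
    - [[0,0,0],[0,0,0]]
    - [[0,0,0],[0,0,0]]
    - [[0,0,0],[0,0,0]]
    - [[0,0,0],[0,0,0]]
  jaw: 62

```text
time_s: 13.87
position: [0.465, 0.1097, 0.0267]
tool_rot: [[0.963, 0.269, 0.001], [0.269, -0.963, -0.0], [0.001, 0.0, -1.0]]
ft_force: [0.3, 0.8, 0.3]
grip_width: 0.0623
gripper_force: 0.0
```

Call:
step_arm:
  targets:
    - [[0,0,-0.05],[0,0,0]]
    - [[0,0,-0.15],[0,0,0]]
    - [[0,0,-0.25],[0,0,0]]
    - [[0,0,-0.35],[0,0,0]]
    - [[0,0,-0.4],[0,0,0]]
    - [[0,0,-0.4],[0,0,0]]

```text
time_s: 14.37
position: [0.4662, 0.1097, 0.1497]
tool_rot: [[0.963, 0.269, 0.007], [0.269, -0.963, -0.0], [0.006, 0.002, -1.0]]
ft_force: [1.5, -0.3, -0.9]
grip_width: 0.062
gripper_force: 0.0
```

```bash
python3 chk.py wrist 465 109 60 38 75;python3 chk.py scene 465 109 60 38 75; python3 plan.py 438 -214.3 140 -69
```

```text
wrist 3203 ((464.833251953125, 108.81409454345703), (67.945068359375, 40.15864181518555), 15.671170234680176) circ ((464.89715576171875, 108.8016357421875), 39.211666107177734) z [0.0396 0.0472 0.0486]
scene 599 ((467.78143310546875, 110.42973327636719), (70.80681610107422, 41.853179931640625), 15.846475601196289) circ ((468.560546875, 109.39393615722656), 39.7275276184082) z [0.0382 0.0448 0.0484]
t 14.4667 pos [0.4646 0.1097 0.1463] yaw -74.4 w 0.0621 F [-0.2  1.7 -0.3] q [-1. 20. 93.  0. 67. 73.]
shift [-0.3759  1.0163  0.0209] turn [ 0.0002 -0.0005 -0.1201]
```

Call:
step_arm:
  targets:
    - [[-0.36,0.98,0],[0,0,-0.115]]
    - [[-0.36,0.98,0],[0,0,-0.115]]
    - [[-0.36,0.98,0],[0,0,-0.115]]
    - [[-0.36,0.98,0],[0,0,-0.115]]
    - [[-0.36,0.98,0],[0,0,-0.115]]
    - [[-0.36,0.98,0],[0,0,-0.115]]
    - [[-0.36,0.98,0],[0,0,-0.115]]
    - [[-0.36,0.98,0],[0,0,-0.115]]
    - [[-0.36,0.98,0],[0,0,-0.115]]
    - [[-0.36,0.98,0],[0,0,-0.115]]
  jaw: 85

```text
time_s: 15.3
position: [0.4391, -0.2031, 0.1448]
tool_rot: [[0.936, 0.352, -0.002], [0.352, -0.936, 0.002], [-0.002, -0.003, -1.0]]
ft_force: [-0.9, 1.1, -0.4]
grip_width: 0.0851
gripper_force: 0.0
```

```bash
python3 chk.py wrist 438 -214 40 36 55; python3 plan.py 438 -214.3 90 -69.2
```

```text
wrist 4533 ((437.3792419433594, -216.54281616210938), (48.06278610229492, 39.976776123046875), 20.28192138671875) circ ((437.2292175292969, -216.4034423828125), 30.698028564453125) z [0.0418 0.0446 0.0466]
t 15.35 pos [ 0.4392 -0.2021  0.1451] yaw -69.3 w 0.0849 F [-0.3 -0.5 -0.6] q [-39.  20.  93.   0.  67.  30.]
shift [-0.018   0.0373  0.1836] turn [-0.0035  0.0017 -0.0018]
```

Call:
step_arm:
  targets:
    - [[-0.019,0.04,0.04],[0,0,0]]
    - [[-0.019,0.04,0.1],[0,0,0]]
    - [[-0.019,0.04,0.18],[0,0,0]]
    - [[-0.019,0.04,0.26],[0,0,0]]
    - [[-0.019,0.04,0.34],[0,0,0]]
    - [[-0.019,0.04,0.4],[0,0,0]]
    - [[-0.019,0.04,0.427],[0,0,0]]
    - [[-0.019,0.04,0.427],[0,0,0]]

```text
time_s: 16.02
position: [0.4381, -0.2141, 0.0168]
tool_rot: [[0.934, 0.356, -0.003], [0.356, -0.934, 0.003], [-0.002, -0.004, -1.0]]
ft_force: [-0.2, 0.5, -0.7]
grip_width: 0.085
gripper_force: 0.0
```

Call:
step_arm:
  targets:
    - [[0,0,0],[0,0,0]]
    - [[0,0,0],[0,0,0]]
    - [[0,0,0],[0,0,0]]
    - [[0,0,0],[0,0,0]]
    - [[0,0,0],[0,0,0]]
    - [[0,0,0],[0,0,0]]
    - [[0,0,0],[0,0,0]]
    - [[0,0,0],[0,0,0]]
    - [[0,0,0],[0,0,0]]
    - [[0,0,0],[0,0,0]]
  jaw: 30
  grip_force: 60

```text
time_s: 16.85
position: [0.4391, -0.216, 0.0194]
tool_rot: [[0.935, 0.354, 0.002], [0.354, -0.935, -0.001], [0.001, 0.002, -1.0]]
ft_force: [-1.2, 0.7, 7.6]
grip_width: 0.0389
gripper_force: 61.3
```

Call:
step_arm:
  targets:
    - [[0,0,-0.01],[0,0,0]]
    - [[0,0,-0.03],[0,0,0]]
    - [[0,0,-0.07],[0,0,0]]
    - [[0,0,-0.12],[0,0,0]]
    - [[0,0,-0.18],[0,0,0]]
    - [[0,0,-0.24],[0,0,0]]
    - [[0,0,-0.3],[0,0,0]]
    - [[0,0,-0.36],[0,0,0]]
    - [[0,0,-0.4],[0,0,0]]
    - [[0,0,-0.4],[0,0,0]]

```text
time_s: 17.68
position: [0.4394, -0.2163, 0.1409]
tool_rot: [[0.935, 0.355, 0.004], [0.355, -0.935, -0.003], [0.002, 0.004, -1.0]]
ft_force: [0.1, 0.3, -2.7]
grip_width: 0.0391
gripper_force: 60.9
```

```bash
python3 plan.py 438.2 205 138 -74.4
```

```text
t 17.6833 pos [ 0.4394 -0.2163  0.1409] yaw -69.2 w 0.0391 F [ 0.1  0.3 -2.7] q [-40.  21.  92.  -0.  66.  29.]
shift [ 0.4942 -1.3147  0.0053] turn [ 0.0051 -0.0031  0.1149]
```

Call:
step_arm:
  targets:
    - [[0.015,-0.04,0],[0,0,0.02]]
    - [[0.045,-0.12,0],[0,0,0.04]]
    - [[0.08,-0.22,0],[0,0,0.06]]
    - [[0.12,-0.33,0],[0,0,0.08]]
    - [[0.165,-0.44,0],[0,0,0.1]]
    - [[0.205,-0.55,0],[0,0,0.115]]
    - [[0.245,-0.66,0],[0,0,0.115]]
    - [[0.285,-0.76,0],[0,0,0.115]]
    - [[0.32,-0.85,0],[0,0,0.115]]
    - [[0.345,-0.92,0],[0,0,0.115]]

```text
time_s: 18.52
position: [0.4368, 0.0811, 0.1377]
tool_rot: [[0.963, 0.27, -0.001], [0.27, -0.963, 0.0], [-0.001, -0.001, -1.0]]
ft_force: [-0.4, -0.2, -2.4]
grip_width: 0.039
gripper_force: 61.0
```

```bash
python3 plan.py 438.2 205 138 -74.4
```

```text
t 18.5167 pos [0.4368 0.0811 0.1377] yaw -74.3 w 0.039 F [-0.4 -0.2 -2.4] q [-5. 17. 99.  0. 64. 70.]
shift [ 0.1159 -0.3964 -0.0007] turn [-0.0009  0.0014  0.0012]
```

Call:
step_arm:
  targets:
    - [[0.02,-0.07,0],[0,0,0]]
    - [[0.045,-0.15,0],[0,0,0]]
    - [[0.07,-0.23,0],[0,0,0]]
    - [[0.09,-0.3,0],[0,0,0]]
    - [[0.105,-0.35,0],[0,0,0]]
    - [[0.112,-0.38,0],[0,0,0]]
    - [[0.115,-0.39,0],[0,0,0]]
    - [[0.115,-0.39,0],[0,0,0]]

```text
time_s: 19.18
position: [0.4391, 0.201, 0.1379]
tool_rot: [[0.963, 0.269, -0.001], [0.269, -0.963, -0.0], [-0.001, 0.0, -1.0]]
ft_force: [-0.6, -0.0, -2.8]
grip_width: 0.0388
gripper_force: 61.0
```

```bash
python3 chk.py wrist 438.2 205 70 95 180 w6.png; python3 plan.py 438.2 205 27 -74.4
```

```text
wrist 22950 ((437.6549987792969, 199.93162536621094), (48.707984924316406, 66.241455078125), 15.663445472717285) circ ((440.6280212402344, 200.7642822265625), 33.33296203613281) z [0.1277 0.1631 0.1775]
t 19.2333 pos [0.4393 0.2005 0.138 ] yaw -74.4 w 0.0388 F [-0.2 -0.4 -3.5] q [10. 21. 93. -0. 66. 85.]
shift [ 0.0009 -0.0156  0.37  ] turn [ 0.0003  0.001  -0.0001]
```

View pics/w6.png

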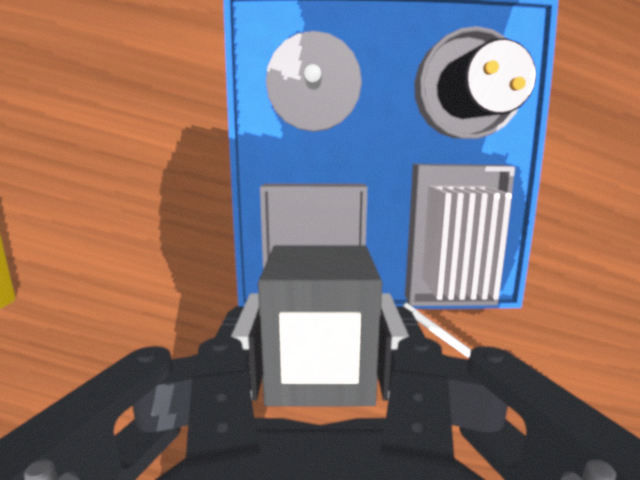

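The wrist view shows the transformer held level at px (320,325) over the square bin (313,220). The sink lies flat in its bin (470,240) and the can stands upright in the tin (490,80).

Call:
step_arm:
  targets:
    - [[0.003,-0.015,0.06],[0,0,0]]
    - [[0.003,-0.015,0.14],[0,0,0]]
    - [[0.003,-0.015,0.22],[0,0,0]]
    - [[0.003,-0.015,0.29],[0,0,0]]
    - [[0.003,-0.015,0.33],[0,0,0]]
    - [[0.003,-0.015,0.35],[0,0,0]]
    - [[0.003,-0.015,0.36],[0,0,0]]
    - [[0.003,-0.015,0.37],[0,0,0]]
    - [[0.003,-0.015,0.37],[0,0,0]]

```text
time_s: 19.98
position: [0.4394, 0.2052, 0.0275]
tool_rot: [[0.963, 0.268, 0.001], [0.268, -0.963, 0.0], [0.001, 0.0, -1.0]]
ft_force: [-0.0, -1.1, -2.8]
grip_width: 0.0392
gripper_force: 60.9
```

Call:
step_arm:
  targets:
    - [[0,0,0],[0,0,0]]
    - [[0,0,0],[0,0,0]]
    - [[0,0,0],[0,0,0]]
    - [[0,0,0],[0,0,0]]
    - [[0,0,0],[0,0,0]]
  jaw: 62

```text
time_s: 20.4
position: [0.4393, 0.2056, 0.0276]
tool_rot: [[0.963, 0.269, 0.001], [0.269, -0.963, 0.0], [0.001, 0.0, -1.0]]
ft_force: [0.1, -0.7, -0.7]
grip_width: 0.0616
gripper_force: 0.0
```

Call:
step_arm:
  targets:
    - [[0,0,-0.05],[0,0,0]]
    - [[0,0,-0.15],[0,0,0]]
    - [[0,0,-0.25],[0,0,0]]
    - [[0,0,-0.35],[0,0,0]]
    - [[0,0,-0.4],[0,0,0]]
    - [[0,0,-0.4],[0,0,0]]

```text
time_s: 20.9
position: [0.4405, 0.2059, 0.1507]
tool_rot: [[0.963, 0.269, 0.007], [0.269, -0.963, 0.001], [0.007, 0.001, -1.0]]
ft_force: [-0.1, -0.3, -0.6]
grip_width: 0.0621
gripper_force: 0.0
```

```bash
python3 chk.py wrist 438 205 45 38 75;python3 chk.py scene 438 205 45 38 75; python3 plan.py 583.3 -186.5 140 -74.4
```

```text
wrist 4660 ((437.4869689941406, 204.27357482910156), (48.81705856323242, 40.180747985839844), 15.442112922668457) circ ((437.64361572265625, 204.0273895263672), 30.42641830444336) z [0.0448 0.0516 0.0535]
scene 498 ((440.29595947265625, 203.70225524902344), (50.84339141845703, 42.166526794433594), 15.087069511413574) circ ((440.4110107421875, 203.7275848388672), 30.62000846862793) z [0.0391 0.0505 0.0537]
t 21.0 pos [0.4389 0.2055 0.1472] yaw -74.4 w 0.0622 F [ 0.1  0.6 -1. ] q [11. 20. 92.  0. 67. 85.]
shift [0.1123 1.3879 0.0241] turn [ 0.     -0.0005 -0.0001]
```

Call:
step_arm:
  targets:
    - [[0.08,0.98,0],[0,0,0]]
    - [[0.08,0.98,0],[0,0,0]]
    - [[0.08,0.98,0],[0,0,0]]
    - [[0.08,0.98,0],[0,0,0]]
    - [[0.08,0.98,0],[0,0,0]]
    - [[0.08,0.98,0],[0,0,0]]
    - [[0.08,0.98,0],[0,0,0]]
    - [[0.08,0.98,0],[0,0,0]]
    - [[0.08,0.98,0],[0,0,0]]
    - [[0.08,0.98,0],[0,0,0]]
  jaw: 85

```text
time_s: 21.83
position: [0.5404, -0.0707, 0.1459]
tool_rot: [[0.963, 0.268, -0.003], [0.268, -0.963, 0.001], [-0.002, -0.002, -1.0]]
ft_force: [0.4, -0.1, 0.9]
grip_width: 0.0847
gripper_force: 0.0
```

Call:
step_arm:
  targets:
    - [[0.032,0.38,0],[0,0,0]]
    - [[0.032,0.38,0],[0,0,0]]
    - [[0.032,0.38,0],[0,0,0]]
    - [[0.032,0.38,0],[0,0,0]]
    - [[0.032,0.38,0],[0,0,0]]
    - [[0.032,0.38,0],[0,0,0]]

```text
time_s: 22.33
position: [0.5807, -0.1765, 0.1468]
tool_rot: [[0.963, 0.27, -0.001], [0.27, -0.963, 0.001], [-0.001, -0.001, -1.0]]
ft_force: [-0.3, 0.6, 0.2]
grip_width: 0.085
gripper_force: 0.0
```

```bash
python3 chk.py wrist 583.3 -186 38 18 35 w7.png; python3 plan.py 583.3 -186.5 4 -74.4
```

```text
wrist 3659 ((583.5673828125, -187.52833557128906), (55.34010696411133, 54.42133331298828), 89.12278747558594) circ ((583.1090087890625, -187.45166015625), 27.92537498474121) z [0.0204 0.0263 0.028 ]
t 22.3833 pos [ 0.5807 -0.1764  0.1471] yaw -74.3 w 0.085 F [-0.1  0.1 -0.8] q [-28.  31.  72.   0.  76.  46.]
shift [-0.0005  0.0353  0.477 ] turn [-0.0014  0.001   0.0024]
```

View pics/w7.png

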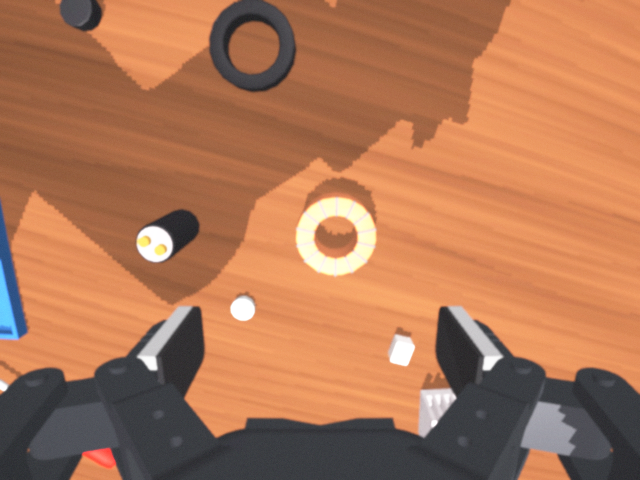

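The wrist view shows the ring choke at px (336,236), clear of the bead (242,307) and cube (401,349). Its measured centre is (583.2,-187) mm.

Call:
step_arm:
  targets:
    - [[0,0.037,0.05],[0,0,0]]
    - [[0,0.037,0.13],[0,0,0]]
    - [[0,0.037,0.22],[0,0,0]]
    - [[0,0.037,0.31],[0,0,0]]
    - [[0,0.037,0.38],[0,0,0]]
    - [[0,0.037,0.43],[0,0,0]]
    - [[0,0.037,0.46],[0,0,0]]
    - [[0,0.037,0.475],[0,0,0]]
    - [[0,0.037,0.475],[0,0,0]]

```text
time_s: 23.13
position: [0.584, -0.1882, 0.0046]
tool_rot: [[0.963, 0.27, -0.001], [0.27, -0.963, 0.0], [-0.001, -0.001, -1.0]]
ft_force: [0.1, -0.3, 0.2]
grip_width: 0.085
gripper_force: 0.0
```

Call:
step_arm:
  targets:
    - [[0,0,0],[0,0,0]]
    - [[0,0,0],[0,0,0]]
    - [[0,0,0],[0,0,0]]
    - [[0,0,0],[0,0,0]]
    - [[0,0,0],[0,0,0]]
    - [[0,0,0],[0,0,0]]
    - [[0,0,0],[0,0,0]]
    - [[0,0,0],[0,0,0]]
  jaw: 46
  grip_force: 50

```text
time_s: 23.8
position: [0.5846, -0.1891, 0.0066]
tool_rot: [[0.963, 0.269, 0.002], [0.269, -0.963, -0.001], [0.002, 0.001, -1.0]]
ft_force: [-1.9, 0.6, 7.1]
grip_width: 0.0551
gripper_force: 51.6
```

Call:
step_arm:
  targets:
    - [[0,0,-0.01],[0,0,0]]
    - [[0,0,-0.03],[0,0,0]]
    - [[0,0,-0.07],[0,0,0]]
    - [[0,0,-0.12],[0,0,0]]
    - [[0,0,-0.18],[0,0,0]]
    - [[0,0,-0.24],[0,0,0]]
    - [[0,0,-0.3],[0,0,0]]
    - [[0,0,-0.36],[0,0,0]]
    - [[0,0,-0.4],[0,0,0]]
    - [[0,0,-0.4],[0,0,0]]

```text
time_s: 24.63
position: [0.5851, -0.1897, 0.1281]
tool_rot: [[0.963, 0.269, 0.005], [0.269, -0.963, -0.003], [0.004, 0.004, -1.0]]
ft_force: [0.2, 0.0, -1.9]
grip_width: 0.0548
gripper_force: 53.0
```

```bash
python3 plan.py 535 231.4 128 -74.4
```

```text
t 24.6333 pos [ 0.5851 -0.1897  0.1281] yaw -74.4 w 0.0548 F [ 0.2  0.  -1.9] q [-29.  33.  73.  -0.  74.  45.]
shift [ 0.2163 -1.397  -0.0044] turn [ 0.0051 -0.005  -0.0002]
```

Call:
step_arm:
  targets:
    - [[0.006,-0.04,0],[0,0,0]]
    - [[0.02,-0.12,0],[0,0,0]]
    - [[0.035,-0.22,0],[0,0,0]]
    - [[0.05,-0.33,0],[0,0,0]]
    - [[0.07,-0.44,0],[0,0,0]]
    - [[0.085,-0.55,0],[0,0,0]]
    - [[0.1,-0.66,0],[0,0,0]]
    - [[0.12,-0.77,0],[0,0,0]]
    - [[0.135,-0.87,0],[0,0,0]]
    - [[0.145,-0.95,0],[0,0,0]]

```text
time_s: 25.47
position: [0.5477, 0.1, 0.1237]
tool_rot: [[0.963, 0.27, -0.002], [0.27, -0.963, 0.0], [-0.002, -0.001, -1.0]]
ft_force: [-0.4, 0.5, -1.9]
grip_width: 0.0544
gripper_force: 53.0
```

Call:
step_arm:
  targets:
    - [[0.012,-0.08,0],[0,0,0]]
    - [[0.025,-0.17,0],[0,0,0]]
    - [[0.038,-0.26,0],[0,0,0]]
    - [[0.05,-0.34,0],[0,0,0]]
    - [[0.06,-0.4,0],[0,0,0]]
    - [[0.065,-0.43,0],[0,0,0]]
    - [[0.07,-0.445,0],[0,0,0]]
    - [[0.07,-0.445,0],[0,0,0]]
    - [[0.07,-0.445,0],[0,0,0]]

```text
time_s: 26.22
position: [0.5337, 0.2307, 0.1244]
tool_rot: [[0.963, 0.268, -0.001], [0.268, -0.963, -0.0], [-0.001, 0.0, -1.0]]
ft_force: [-0.1, 0.7, -1.4]
grip_width: 0.0546
gripper_force: 53.0
```

```bash
python3 chk.py wrist 535 231.4 55 105 170 w8.png; python3 chk.py wrist 535 231.4 45 18 25; python3 plan.py 535 231.4 27 -74.4
```

```text
wrist 23176 ((538.4752197265625, 231.90701293945312), (65.19707489013672, 63.36872482299805), 61.91234588623047) circ ((538.2268676757812, 232.127685546875), 45.17900466918945) z [0.1227 0.1441 0.1665]
wrist 3667 ((544.183349609375, 234.36846923828125), (38.32920837402344, 59.048160552978516), 17.21798324584961) circ ((534.8362426757812, 231.31808471679688), 29.721712112426758) z [0.0189 0.0203 0.0217]
t 26.3167 pos [0.5339 0.2303 0.1247] yaw -74.5 w 0.0547 F [-0.1  0.2 -0.4] q [12. 30. 79. -0. 71. 86.]
shift [ 0.0046 -0.0025  0.3257] turn [ 0.0002  0.0004 -0.0018]
```

View pics/w8.png

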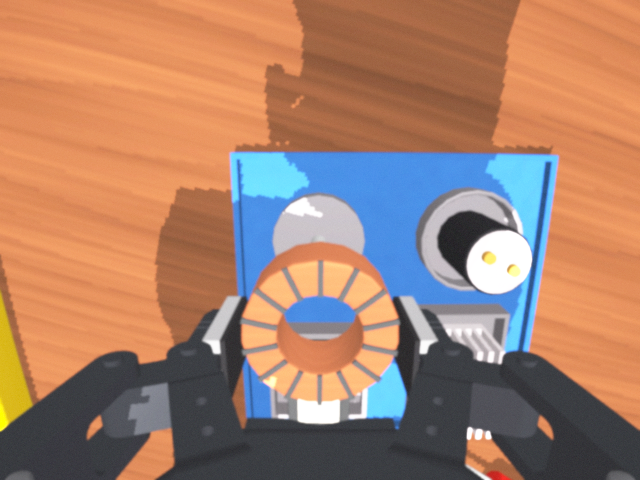

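```bash
python3 chk.py wrist 534 230.5 31 141 148; python3 chk.py wrist 534 230.5 27 141 148
```

```text
wrist 13703 ((533.4110107421875, 229.8789520263672), (56.455116271972656, 55.864376068115234), 60.0508918762207) circ ((534.3601684570312, 230.59107971191406), 30.848182678222656) z [0.142  0.1444 0.1461]
wrist 12489 ((533.9402465820312, 230.3409423828125), (53.533321380615234, 53.89340591430664), 61.33475875854492) circ ((534.0021362304688, 230.4978790283203), 26.995214462280273) z [0.1421 0.1445 0.146 ]
```

The wrist view shows the choke level at px (320,322) above the stand (318,240). Measured ring centre is (533.4,229.9) mm against (534.8,231.3) for the stand, which is well inside the 10 mm clearance.

Call:
step_arm:
  targets:
    - [[0.006,-0.003,0.04],[0,0,0]]
    - [[0.006,-0.003,0.1],[0,0,0]]
    - [[0.006,-0.003,0.16],[0,0,0]]
    - [[0.006,-0.003,0.22],[0,0,0]]
    - [[0.006,-0.003,0.27],[0,0,0]]
    - [[0.006,-0.003,0.3],[0,0,0]]
    - [[0.006,-0.003,0.315],[0,0,0]]
    - [[0.006,-0.003,0.323],[0,0,0]]
    - [[0.006,-0.003,0.323],[0,0,0]]

```text
time_s: 27.17
position: [0.5355, 0.2325, 0.0281]
tool_rot: [[0.963, 0.269, 0.0], [0.269, -0.963, 0.0], [0.0, 0.0, -1.0]]
ft_force: [0.5, 0.6, -0.8]
grip_width: 0.0547
gripper_force: 53.0
```

Call:
step_arm:
  targets:
    - [[0,0,0],[0,0,0]]
    - [[0,0,0],[0,0,0]]
    - [[0,0,0],[0,0,0]]
    - [[0,0,0],[0,0,0]]
    - [[0,0,0],[0,0,0]]
  jaw: 78

```text
time_s: 27.58
position: [0.5354, 0.2327, 0.0283]
tool_rot: [[0.963, 0.269, 0.001], [0.269, -0.963, 0.0], [0.001, 0.0, -1.0]]
ft_force: [-0.3, -0.8, -0.4]
grip_width: 0.0777
gripper_force: 0.0
```

Call:
step_arm:
  targets:
    - [[0,0,-0.05],[0,0,0]]
    - [[0,0,-0.15],[0,0,0]]
    - [[0,0,-0.25],[0,0,0]]
    - [[0,0,-0.35],[0,0,0]]
    - [[0,0,-0.45],[0,0,0]]
    - [[-0.2,0,-0.55],[0,0,0]]
    - [[-0.4,0,-0.55],[0,0,0]]
    - [[-0.4,0,-0.55],[0,0,0]]
    - [[-0.4,0,-0.55],[0,0,0]]
    - [[-0.4,0,-0.55],[0,0,0]]

```text
time_s: 28.42
position: [0.4183, 0.2002, 0.1938]
tool_rot: [[0.963, 0.269, 0.001], [0.269, -0.963, 0.0], [0.001, 0.0, -1.0]]
ft_force: [0.9, 1.6, -0.1]
grip_width: 0.0783
gripper_force: 0.0
```

```bash
python3 chk.py wrist 535 231 40 36 50; python3 chk.py scene 535 231 40 36 50 s9.png
python3 - <<'E'
import cv2;i=cv2.imread('pics/s9.png');cv2.imwrite('pics/s9c.png',cv2.resize(i[130:330,120:520],None,fx=2,fy=2))
E
```

```text
wrist 4017 ((534.748779296875, 232.02040100097656), (55.04150390625, 55.47892761230469), 86.3167724609375) circ ((534.7764282226562, 232.18246459960938), 28.433677673339844) z [0.0394 0.0463 0.0481]
scene 571 ((537.39990234375, 230.99212646484375), (53.773799896240234, 56.12796401977539), 80.88663482666016) circ ((537.3147583007812, 231.79177856445312), 28.765827178955078) z [0.0365 0.0452 0.0482]
```

View pics/s9c.png

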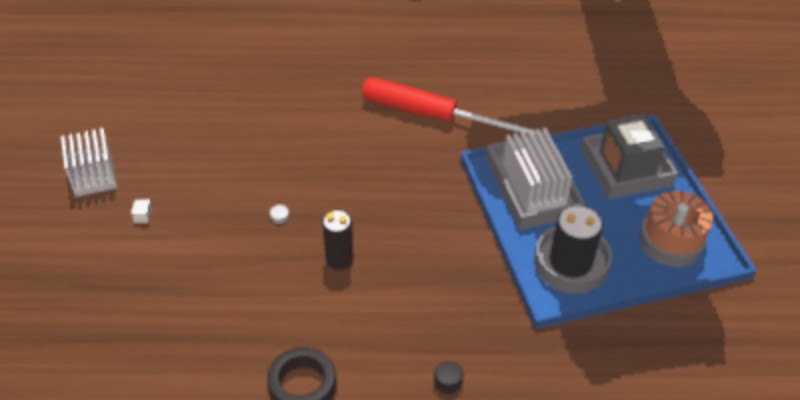

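The crop shows all four parts seated: sink at (535,175), transformer (637,150), can (577,240) and choke over the post (680,222). The slim can (338,240) and short sink (88,160) haven't moved, and the arm is clear.

```bash
python3 -c "
from rig import close_job
print(close_job())"
```

```text
the job is handed in; nothing more can be done
None
```

The repair kit is made up and handed in after about 28 s of the 112 s allowed: fat can upright in the round tin, long heat sink flat in the oblong bin, transformer upright in the square bin and ring choke flat over the post, with the slim can and short heat sink left standing where they were.

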